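Twist-lock a spring stop post into the bench rail

TASK

The stop post with the oblong T-foot is lying on the bench: stand it upright on the cork mat and let go, then take it again and fit it in the open stretch of the wide-slot bench rail: push its foot down through the slot until it is below the lips, against the spring of its collar, twist it a quarter turn so that the foot lies across the channel, and let it spring up so that its grooves catch both lips. Leave it locked and upright there, and leave the other things on the bench where they are.

Things in the scene. Friction and masses are not known exactly. Their poses are not given: they have to be found in the camera images.
- post: stop post, 92 mm long, about 0.15 kg, found lying on the bench, head roughly towards the robot. Origin: on its axis at the underside of the foot; x points along the axis from foot to head top, y along the foot's long side, z along its short side. When found, y is level and the axis lies level 17 mm above the bench. It stands stably on its foot; the stem between foot and head is 12 mm thick
- post_top (a point): centre of the top face of the post's head, 92 mm from the foot's underside; axes as the post's. The head is wood, 34 x 34 mm square, its faces square to y and z, from 32 to 92 mm above the foot's underside
- post_foot (a point): centre of the upper face of the post's steel foot, 10 mm from its underside; axes as the post's. The foot is 40 mm long (y) x 19 mm wide (z) x 10 mm high, its lowest 2 mm stepped in to 36 x 15 mm, corners cut so that it turns in a 45 mm channel. Two grooves, 7 mm wide and 4 mm deep, run along z in the upper face, centred at y = +-12.5 mm
- collar (a joint): how far the post's sprung collar is pushed up towards the head, m (0 at rest, at most 0.016). The collar is a steel square 34 x 34 x 5 mm round the stem that turns with the post; at rest its lower face is 11 mm above the foot's underside. The spring presses it towards the foot with 5 N at rest plus 0.25 N per mm
- wide_rail: aluminium bench rail with the wide slot, fixed, 240 long (x) x 50 wide (y) x 30 mm high; origin at the centre of its underside, on the bench, z up. The slot, 22 mm wide, runs along x in the middle of the top. Inside it is 45 mm wide, floor 3 mm up. Hardwood blocks, 54 wide, up to 50 mm above the bench, cover the slot beyond 60 mm either side of the middle
- wide_rail_gap (a point): middle of the open stretch (120 mm long) of the wide slot, level with the lips' top, 30 mm above the bench; axes as the rail's. The lips' edges along the slot are 3 mm thick and turned down to 21 mm above the bench. The post's foot goes in with its long side along the slot; unpressed, the collar rests on the lips and the foot's underside is 19 mm above the bench
- wide_rail_floor (a point): floor of the wide channel, mid length, 3 mm above the bench; axes as the rail's. The foot turns freely, either way, while its underside is 3 to 10 mm above the bench (pressing takes about 8 N); locked across the channel, with the lips' edges in its grooves, its underside is 15 mm above the bench
- narrow_rail: the other bench rail, fixed, alike in all but its slot, which is only 10 mm wide: the foot does not fit; same origin and axes
- mat: cork mat, fixed, 130 x 130 x 4 mm, nothing on it; origin at the centre of its underside, z up
- pin_post: bystander: a lying post with the same 34 mm square wooden head, but a plain round 20 mm pin (12 mm long) for a foot, 92 mm long over all; origin on its axis at the pin's end, x towards the head top
- offcut: bystander: dark wood offcut 90 x 30 x 22 mm, origin at the centre of its underside, long along x
- glue: bystander: standing white glue bottle, diameter 56 mm, 90 mm tall, origin at the centre of its underside; near one side of the cork mat
- jar: bystander: standing squat jar, diameter 64 mm, 65 mm tall, origin at the centre of its underside; near the opposite side of the cork mat
- screwdriver: bystander: screwdriver lying along its x, about 200 mm long
- hammer: bystander: hammer lying along its x, about 260 mm long
- brush: bystander: brush lying along its x, about 170 mm long
Things that resemble listed ones, but are neither listed nor needed, are in the scene too. What is shaped like the post but orange is not meant.

How it is judged:
By the outcome, as a careful person would: the job done as asked, in the order asked, and still so for the second after the job is handed in, with the robot touching nothing.
It also fails if it takes over 66 s, if anything falls off the work surface, if the arm or the gripper's body presses on something with over 40 N, if the wrist force passes 120 N, or if a joint passes its speed limit or range.

ROBOT

A 7-joint arm with a two-finger parallel gripper is mounted at the origin on the work surface. World frame = base frame: x ahead of the robot, y to its left, z up, the work surface at z = 0. Lengths are in m, angles in rad, forces in N, time in s.
With the tool pointing down it reaches from about 0.4 to 0.875 m from the base axis. Payload 19.3 kg.
Tool frame: the origin (TCP) lies at the very end of the fingers, on their centre line; the grasp point (between the pads) lies 19 mm behind it; z points along the fingers, y is the line along which they close (so a half turn about z gives the same grasp; the last joint's range is limited). The gripper opens to 85 mm and grips with 20 to 120 N. Pads are 22 mm wide; open, the fingers measure 114 mm over their backs; the gripper's body (76 mm by 85 mm) begins 54 mm behind the grasp point. The pads swing forward as they close: fully open they stand 13 mm farther back than shut.
Start: joints at [1.159, 0.521, -0.036, 1.599, 0.021, 1.021, -0.113], TCP at [0.209, -0.589, 0.203] pointing down, gripper open.
Joint ranges: [-2.91, 2.91], [-0.3, 2.13], [-1.5, 1.42], [0.17, 2.43], [-1.26, 4.41], [0.16, 1.93], [-2.52, 2.52]. Speed limits (rad/s): [1.89, 1.89, 2.39, 2.39, 3.01, 3.01, 3.01].

INTERFACE

Orientations are given as [roll, pitch, yaw] about the fixed x, y, z axes, in that order (R = Rz(yaw) Ry(pitch) Rx(roll)).
In Python, from workcell import bot gives the robot as it stands.
- The arm moves only by the tool servo_tool, never from a script. Its argument "plan" is a list of rows, each a list of 7 numbers: the finger opening in cm, from 0 to 8.54, then the shift along the tool's x, y, z in cm, then the turn, a rotation vector about the tool's x, y, z in degrees. In form: [[fingers, x, y, z, wx, wy, wz], ...]. A call has 1 to 10 rows; each row is the pose to reach, as a shift and turn from the pose commanded when the call began, along the tool's axes at that moment; what a row does not reach only later rows make up. A row lasts 1/10 s, in which the tool goes at most 50 mm and 8.59 degrees, less where a joint would pass 70% of its speed; a pose out of reach is approached as far as the arm can. A call with a gripper value outside its range is refused whole. The fingers move at their own pace and stop on an object; "force" is the grip in N (left out, the last holds). Time passes only in rows, so rows that repeat a pose let the fingers close. It gives the time, the measured TCP pose, the force, the opening and the grip force at its end, in the units of the state.
- bot.observe(): the state, without advancing time (a new reading comes with each control period).
- bot.grab_frame(name): name is "side" or "top"; returns a dict with "frame" (480x640x3 uint8, blue, green, red), "mtx" (3x3 intrinsics, pixels), "k1" (the pictures are not rectified: a ray, as slopes to the right and down, at radius r is drawn at 1 + k1 r^2 times it, then the intrinsics apply), "R" (3x3) and "t" (3): a world point X has camera coordinates R X + t. Camera axes: x right, y down, z forward; pixel columns grow to the right and rows downward; lengths in m; the calibration is good to about 2 mm. A picture is of the moment at which its call begins. There is no depth.
- bot.job_done(): hands the job in; it is judged then, once.
The state is a dict: "clock": time; "qpos": joint angles; "qd": joint speeds; "joint_efforts": joint torques, N m; "position": TCP position; "tool_rot": TCP orientation; "force": force on the tool from outside, world axes, zero at the start; "moment": the same for the moment, N m; "grip_width": finger opening in m; "finger_force": force on a finger pad.
Only numpy, scipy, OpenCV 4.12 (cv2) and the standard library are available. Lean on these libraries where they do the work, as an engineer would, in place of code of your own. Each camera call takes 0.05 s, during which the arm holds its last target. There are 200 camera calls.

## Working session

There is one attempt and no reset: what is moved stays moved. The work goes in short steps, Python scripts to look and compute and a tool call to move; the robot and the scene stay as the last step left them, time stands still between calls to the robot, and variables do not carry over. Pictures are saved under pics/ and viewed, at most 13 in all, crops included, and the job is handed in when it is done.

Besides the shell and the picture viewer there is one more tool, called after "Request:" as name(argument=value, ...), one argument or row to a line, values as JSON. servo_tool: Moves the arm, as the interface text tells. Its arguments: {"type":"object","properties":{"plan":{"type":"array","items":{"type":"array","items":{"type":"number"}}},"force":{"type":"number"}},"required":["plan"]}

```bash
mkdir -p pics; cat > h.py <<'E'
import numpy as np,cv2
from workcell import bot
from scipy.spatial.transform import Rotation as Ro
def grab(n,save=None):
    f=bot.grab_frame(n)
    if save: cv2.imwrite('pics/'+save,f['frame'])
    return f
def ray(f,u,v):
    K=np.array(f['mtx']);d=np.array([(u-K[0,2])/K[0,0],(v-K[1,2])/K[1,1]]);s=d.copy()
    for _ in range(20): s=d/(1+f['k1']*(s@s))
    R=np.array(f['R']);return -R.T@np.array(f['t']),R.T@np.array([s[0],s[1],1])
def plane(f,u,v,z):
    o,d=ray(f,u,v);return o+d*(z-o[2])/d[2]
def proj(f,X):
    c=np.array(f['R'])@np.array(X)+np.array(f['t']);s=c[:2]/c[2];s=s*(1+f['k1']*(s@s));K=np.array(f['mtx']);return K[:2,:2]@s+K[:2,2]
E
python3 - <<'E'
from h import *
for n in('top','side'):
    f=grab(n,n+'0.png');print(n,f['k1'],f['mtx'],-np.array(f['R']).T@np.array(f['t']))
print(bot.observe())
E
```

```text
top -0.02994251102849317 [[522.81250608   0.         319.65099509]
 [  0.         522.81250608 239.58747804]
 [  0.           0.           1.        ]] [ 0.34895217 -0.02137316  1.3326987 ]
side 0.03441075830775353 [[445.13301515   0.         317.64565376]
 [  0.         445.13301515 234.18309547]
 [  0.           0.           1.        ]] [ 0.21185444 -0.53458761  0.83373871]
{'clock': 0.1, 'qpos': array([ 1.15877067,  0.52193121, -0.03634545,  1.5999293 ,  0.02118903,
        1.02110526, -0.11278902]), 'qd': array([ 4.87618749e-04,  1.22276283e-03,  6.07435052e-04, -3.78177467e-05,
        3.65447203e-05,  2.37225994e-04,  5.54588912e-04]), 'joint_efforts': array([ 4.17376257e-03, -9.28476477e+01,  1.98415183e+00, -3.70529938e+01,
        1.82424684e-02,  5.31189668e-03,  3.23221070e-05]), 'position': array([ 0.20937744, -0.58854486,  0.20240532]), 'tool_rot': array([-3.14060521e+00,  5.05273005e-05,  3.41835178e-01]), 'force': array([ 0.31435   , -1.25259439,  0.04843046]), 'moment': array([-0.03116318,  0.0501396 , -0.01219905]), 'finger_force': 0.0, 'grip_width': 0.08525173785485671}
```

View pics/top0.png

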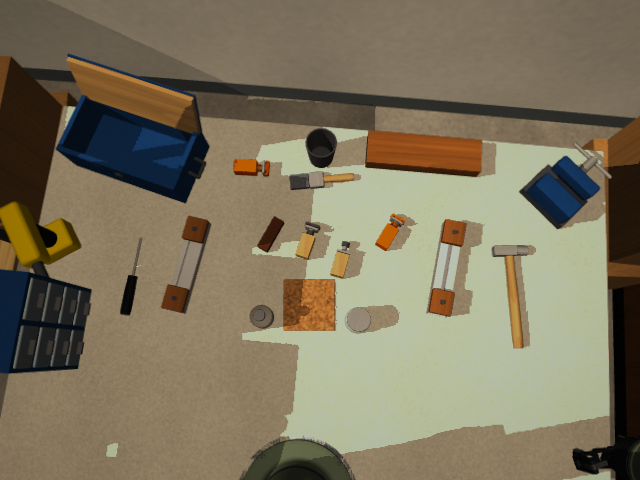

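View pics/side0.png

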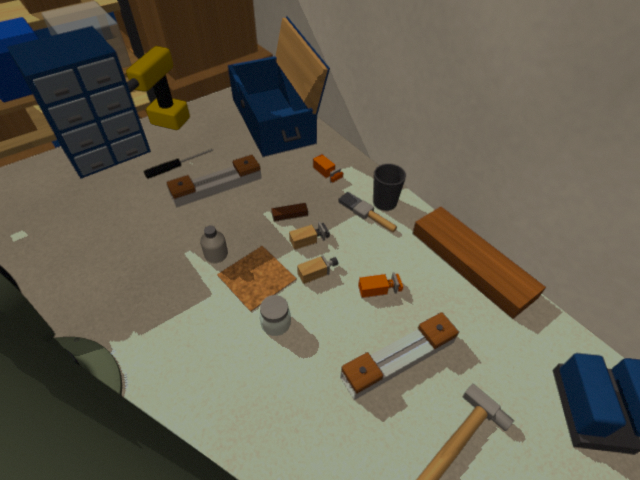

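```bash
python3 - <<'E'
from h import *
a=cv2.imread('pics/top0.png');b=cv2.imread('pics/side0.png')
r=lambda i,x,y,w,h,W,H:cv2.resize(i[y:y+h,x:x+w],(W,H),interpolation=cv2.INTER_CUBIC)
o=np.zeros((600,800,3),np.uint8)
o[:300,:400]=r(a,280,212,80,60,400,300);o[:300,400:]=r(b,280,215,80,60,400,300)
o[300:,:300]=r(a,150,208,75,75,300,300)
o[300:,300:600]=r(a,410,213,75,75,300,300)[:, :]
o[300:500,600:]=r(a,275,270,100,100,200,200)
cv2.imwrite('pics/c1.png',o)
E
```

```text
(no output)
```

View pics/c1.png

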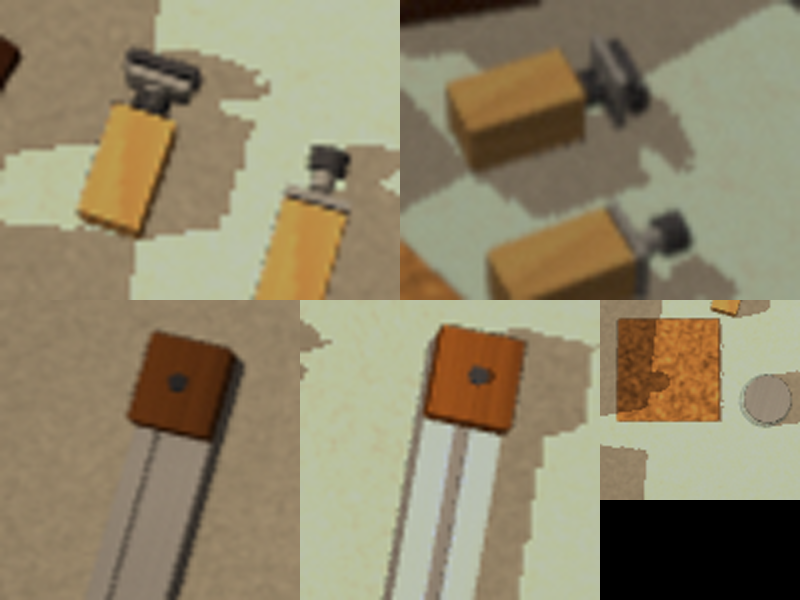

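```bash
python3 - <<'E'
from h import *
F={n:bot.grab_frame(n) for n in('top','side')}
C={'L':((197,228),(175,298)),'R':((454,232),(441,302))}
o=np.zeros((600,800,3),np.uint8);k=0
for s,(p,q) in C.items():
    f=F['top'];A=plane(f,*p,.05);B=plane(f,*q,.05);m=(A+B)/2;u=(A-B);u[2]=0;print(s,m,np.linalg.norm(u));u/=np.linalg.norm(u);v=np.array([-u[1],u[0],0])
    m[2]=.03
    for n in F:
        mp=np.array([[proj(F[n],m+u*(i-400)*.00035+v*(75-j)*.0006) for i in range(800)] for j in range(150)],np.float32)
        o[k*150:k*150+150]=cv2.remap(F[n]['frame'],mp,None,cv2.INTER_LINEAR);k+=1
cv2.imwrite('pics/c2.png',o)
# post head mask
for n in F:
    h=cv2.cvtColor(F[n]['frame'],cv2.COLOR_BGR2HSV)
    x0,y0,x1,y1=(285,215,322,265) if n=='top' else (280,218,335,252)
    print(n,[h[y,x].tolist() for x,y in ([(305,248)] if n=='top' else [(305,230),(308,243)])])
    m=cv2.inRange(h,(8,110,90),(25,255,255));z=np.zeros_like(m);z[y0:y1,x0:x1]=m[y0:y1,x0:x1]
    c=max(cv2.findContours(z,0,2)[0],key=cv2.contourArea);r=cv2.minAreaRect(c);print(n,r,cv2.boundingRect(c))
    if n=='top':
        bp=cv2.boxPoints(r);P=[plane(F[n],*b,.034) for b in bp];print(np.round(P,4))
        d=cv2.inRange(h,(0,0,0),(180,110,95));
    m=cv2.inRange(h,(5,120,50),(25,255,255));
f=F['top'];h=cv2.cvtColor(f['frame'],cv2.COLOR_BGR2HSV)
print('foot ends',plane(f,280+127/5,212+65/5,.026),plane(f,280+198/5,212+88/5,.026))
m=cv2.inRange(h,(5,120,40),(22,255,255));z=np.zeros_like(m);z[275:335,278:340]=m[275:335,278:340]
c=max(cv2.findContours(z,0,2)[0],key=cv2.contourArea);r=cv2.minAreaRect(c);print('mat',r,plane(f,*r[0],.004))
print('bottle',plane(f,262,316,.09),'jar',plane(f,358,320,.065))
E
```

```text
L [0.53305118 0.3294187  0.05      ] 0.18245457567485088
R [ 0.58128948 -0.31945868  0.05      ] 0.1807360651522801
top [[16, 170, 189]]
top ((305.0231018066406, 245.68463134765625), (14.144854545593262, 24.79509735107422), 19.440034866333008) (296, 232, 19, 28)
[[0.579  0.0641 0.034 ]
 [0.6411 0.0492 0.034 ]
 [0.6319 0.0142 0.034 ]
 [0.57   0.0294 0.034 ]]
side [[18, 150, 155], [16, 152, 72]]
side ((301.637451171875, 233.4717559814453), (14.223902702331543, 26.905920028686523), 62.44719314575195) (290, 225, 27, 22)
foot ends [0.6609778  0.04384694 0.026     ] [0.65215161 0.00640029 0.026     ]
mat ((308.5, 304.5), (51.0, 51.0), 90.0) [0.46079145 0.01742759 0.004     ]
bottle [0.41674464 0.12164923 0.09      ] jar [ 0.42931179 -0.10628089  0.065     ]
```

View pics/c2.png

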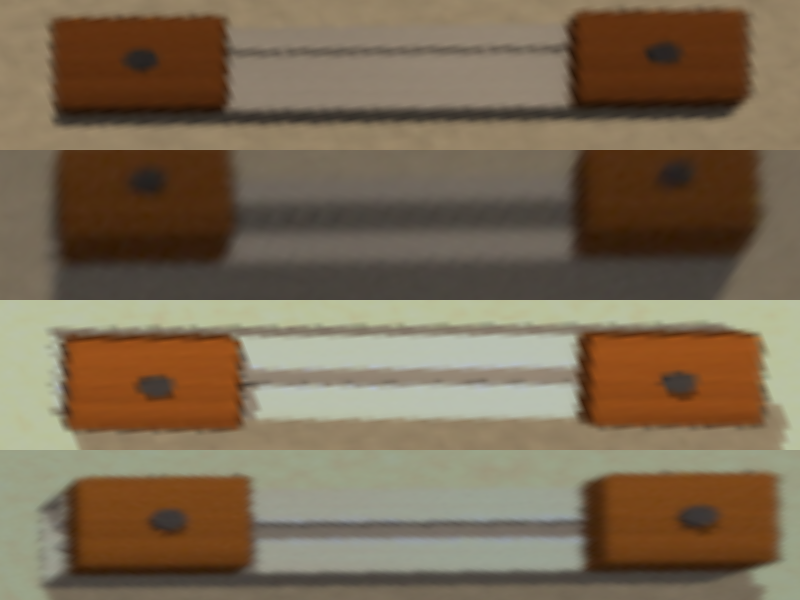

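```bash
cat >> h.py <<'E'
def tool(axis_deg,tilt_deg):
    "tool y horizontal at axis_deg+90; tilt>0: fingers lean to axis_deg"
    a,t=np.radians([axis_deg,tilt_deg]);f=np.array([np.cos(a),np.sin(a),0]);z=np.sin(t)*f-np.cos(t)*np.array([0,0,1]);y=np.array([-f[1],f[0],0]);return np.c_[np.cross(y,z),y,z]
def row(p,R,ref=None):
    s=bot.observe();p0,R0=(s['position'],Ro.from_euler('xyz',s['tool_rot']).as_matrix()) if ref is None else ref
    print('row',np.round(R0.T@(np.array(p)-p0)*100,2),np.round(np.degrees(Ro.from_matrix(R0.T@R).as_rotvec()),1))
E
python3 - <<'E'
from h import *
row([.56,.04,.22],tool(-13.5,0))
R=tool(-13.5,30)
row(np.array([.6077,.0385,.10])+.019*R[:,2],R)
E
```

```text
row [ 54.1  -47.48  -1.72] [  -0.    -0.  -146.9]
row [ 59.34 -45.21  11.93] [ -38.2  -11.4 -142.6]
```

Request:
servo_tool(
  plan=[
    [6.5,27,-24,-1.7,0,0,-70],
    [6.5,27,-24,-1.7,0,0,-70],
    [6.5,27,-24,-1.7,0,0,-70],
    [6.5,27,-24,-1.7,0,0,-70],
    [6.5,27,-24,-1.7,0,0,-70],
    [6.5,27,-24,-1.7,0,0,-70],
    [6.5,54,-47.5,-1.7,0,0,-147],
    [6.5,54,-47.5,-1.7,0,0,-147],
    [6.5,54,-47.5,-1.7,0,0,-147],
    [6.5,54,-47.5,-1.7,0,0,-147],
  ],
  force=60,
)

```text
clock: 1.2
position: [0.4522, -0.15, 0.2186]
tool_rot: [3.141, 0.0, 1.848]
force: [1.4, -2.2, 0.4]
grip_width: 0.0651
finger_force: 0.0
```

```bash
python3 - <<'E'
from h import *
print(bot.observe()['qpos'].round(3))
row([.56,.04,.2],tool(-13.5,0))
E
```

```text
[ 0.644  0.305 -0.55   1.939  0.195  0.949  0.277]
row [15.33 15.56  1.86] [ -0.    0.  -60.6]
```

Request:
servo_tool(
  plan=[
    [6.5,15.3,15.6,1.9,0,0,-60],
    [6.5,15.3,15.6,1.9,0,0,-60],
    [6.5,15.3,15.6,1.9,0,0,-60],
    [6.5,15.3,15.6,1.9,0,0,-60],
    [6.5,15.3,15.6,1.9,0,0,-60],
    [6.5,15.3,15.6,1.9,0,0,-60],
    [6.5,15.3,15.6,1.9,0,0,-60],
    [6.5,15.3,15.6,1.9,0,0,-60],
    [6.5,15.3,15.6,1.9,0,0,-60],
    [6.5,15.3,15.6,1.9,0,0,-60],
  ],
)

```text
clock: 2.2
position: [0.561, 0.0371, 0.1994]
tool_rot: [-3.141, 0.0, 2.885]
force: [-0.3, -0.3, -0.7]
grip_width: 0.0653
finger_force: 0.0
```

```bash
python3 - <<'E'
from h import *
print(bot.observe()['qpos'].round(3))
R=tool(-13.5,30)
for z in(.08,.025): row(np.array([.6077,.0385,z])+.019*R[:,2],R)
E
```

```text
[ 0.391  0.528 -0.796  1.744  0.428  1.052  0.76 ]
row [-5.43  1.34 13.59] [ -0.3 -30.   -1.2]
row [-5.43  1.34 19.09] [ -0.3 -30.   -1.2]
```

Request:
servo_tool(
  plan=[
    [6.5,-5.4,1.3,13.6,-0.3,-30,-1.2],
    [6.5,-5.4,1.3,13.6,-0.3,-30,-1.2],
    [6.5,-5.4,1.3,13.6,-0.3,-30,-1.2],
    [6.5,-5.4,1.3,13.6,-0.3,-30,-1.2],
    [6.5,-5.4,1.3,13.6,-0.3,-30,-1.2],
    [6.5,-5.4,1.3,13.6,-0.3,-30,-1.2],
    [6.5,-5.4,1.3,13.6,-0.3,-30,-1.2],
  ],
)

```text
clock: 2.9
position: [0.6164, 0.0373, 0.0633]
tool_rot: [3.14, 0.525, 2.909]
force: [0.3, -0.3, -0.3]
grip_width: 0.0653
finger_force: 0.0
```

```bash
python3 - <<'E'
from h import *
print(bot.observe()['qpos'].round(3))
R=tool(-13.5,30)
for z in(.025,): row(np.array([.6077,.0385,z])+.019*R[:,2],R)
a=grab('top')['frame'];b=grab('side')['frame']
r=lambda i,x,y,w,h,W,H:cv2.resize(i[y:y+h,x:x+w],(W,H),interpolation=cv2.INTER_CUBIC)
cv2.imwrite('pics/c3.png',np.hstack([r(a,240,180,130,150,400,460),r(b,240,150,130,150,400,460)]))
E
```

```text
[-0.028  0.598 -0.359  2.171  1.752  0.453 -0.602]
row [ 2.68 -0.09  4.78] [0.2 0.1 0.1]
```

View pics/c3.png

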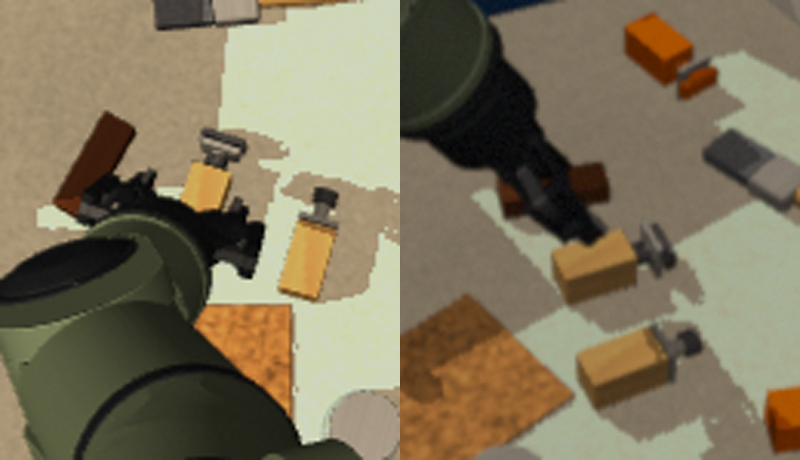

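Request:
servo_tool(
  plan=[
    [6.5,0.7,0,1.2,0,0,0],
    [6.5,1.4,0,2.4,0,0,0],
    [6.5,2.1,0,3.6,0,0,0],
    [6.5,2.7,0,4.8,0,0,0],
    [6.5,2.7,0,4.8,0,0,0],
    [3,2.7,0,4.8,0,0,0],
    [3,2.7,0,4.8,0,0,0],
    [3,2.7,0,4.8,0,0,0],
    [3,2.7,0,4.8,0,0,0],
    [3,2.7,0,4.8,0,0,0],
  ],
  force=60,
)

```text
clock: 4.0
position: [0.6175, 0.0361, 0.0095]
tool_rot: [-3.141, 0.525, 2.91]
force: [-3.9, -0.6, 8.4]
grip_width: 0.0308
finger_force: 38.5
```

```bash
python3 - <<'E'
from h import *
s=bot.observe();print(s['qpos'].round(3),s['position'].round(4))
# keep post tip; lift: straight up 12cm
p=s['position']; R=tool(-13.5,30)
row(p+[-.06,0,.15],tool(-13.5,0))
E
```

```text
[ 0.015  0.726 -0.414  2.173  1.962  0.542 -0.786] [0.6175 0.0361 0.0095]
row [ -2.47  -1.39 -15.91] [ 0.  30.1  0.2]
```

Request:
servo_tool(
  plan=[
    [2,0,0,0,0,0,0],
    [2,0,0,0,0,0,0],
    [2,0,0,0,0,0,0],
    [2,-0.5,0,-0.9,0,0,0],
    [2,-1,0,-1.8,0,0,0],
    [2,-1.5,0,-2.7,0,0,0],
    [2,-2,0,-3.6,0,0,0],
    [2,-2,0,-3.6,0,0,0],
  ],
  force=60,
)

```text
clock: 4.8
position: [0.6172, 0.0367, 0.0514]
tool_rot: [3.141, 0.526, 2.91]
force: [0.9, -0.3, -2.0]
grip_width: 0.0281
finger_force: 59.5
```

```bash
python3 - <<'E'
from h import *
print(bot.observe()['force'].round(1))
b=grab('side')['frame'];a=grab('top')['frame']
r=lambda i,x,y,w,h,W,H:cv2.resize(i[y:y+h,x:x+w],(W,H),interpolation=cv2.INTER_CUBIC)
cv2.imwrite('pics/c4.png',np.hstack([r(a,260,190,100,115,400,460),r(b,260,180,100,115,400,460)]))
E
```

```text
[ 0.9 -0.3 -2. ]
```

View pics/c4.png

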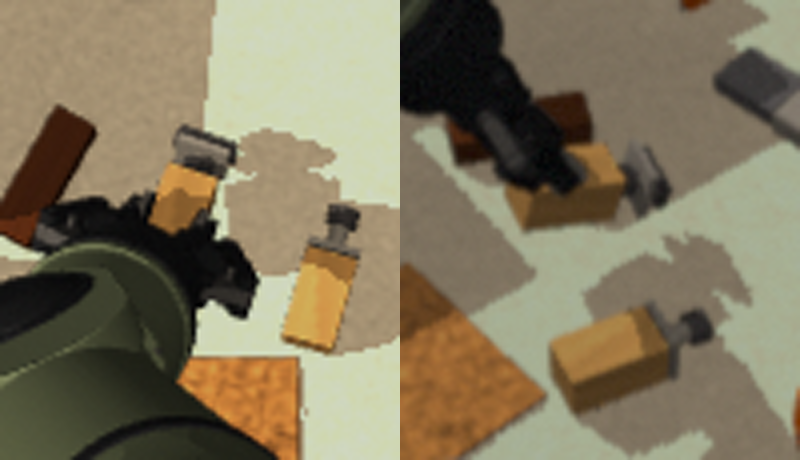

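```bash
cat >> h.py <<'E'
P0=np.array([.6175,.0361,.0095]);RG=tool(-13.5,30);U=np.array([.668,.024,.017]);off=RG.T@(U-P0)
def tcp_for(U2,R2): return np.array(U2)-R2@off
E
python3 - <<'E'
from h import *
print(off,bot.observe()['qpos'].round(2))
row([.54,.03,.22],tool(-13.5,0))
R=tool(-13.5,-60);print(tcp_for([.465,.015,.006],R))
E
```

```text
[-4.87221535e-02  2.33148379e-05  1.94694944e-02] [-0.02  0.63 -0.37  2.17  1.81  0.47 -0.65]
row [ -2.19  -2.4  -18.38] [ 0.1 30.   0.2]
[0.45770178 0.01672817 0.05792937]
```

Request:
servo_tool(
  plan=[
    [2,0,0,-5,0,0,0],
    [2,-0.5,-0.5,-9,0,6,0],
    [2,-1,-1,-13,0,12,0],
    [2,-1.5,-1.5,-16,0,18,0],
    [2,-2.2,-2.4,-18.4,0,24,0],
    [2,-2.2,-2.4,-18.4,0,30,0],
    [2,-2.2,-2.4,-18.4,0,30,0],
    [2,-2.2,-2.4,-18.4,0,30,0],
  ],
)

```text
clock: 5.7
position: [0.5392, 0.0326, 0.2243]
tool_rot: [3.141, 0.014, 2.913]
force: [0.8, 1.0, -2.2]
grip_width: 0.028
finger_force: 61.0
```

```bash
python3 - <<'E'
from h import *
print(bot.observe()['qpos'].round(2))
R=tool(-13.5,-60);p=tcp_for([.465,.015,.006],R);row(p+[0,0,.12],R)
E
```

```text
[ 0.32  0.42 -0.65  1.79  0.3   1.02  0.89]
row [ 7.64 -3.39  4.53] [-0.2 60.8  0.4]
```

Request:
servo_tool(
  plan=[
    [2,0.9,-0.4,0.5,0,7,0],
    [2,1.9,-0.8,1,0,14,0],
    [2,2.8,-1.2,1.6,0,21,0],
    [2,3.8,-1.7,2.2,0,28,0],
    [2,4.8,-2.1,2.8,0,36,0],
    [2,5.7,-2.5,3.4,0,44,0],
    [2,6.7,-3,4,0,52,0],
    [2,7.6,-3.4,4.5,-0.2,60.8,0.4],
    [2,7.6,-3.4,4.5,-0.2,60.8,0.4],
    [2,7.6,-3.4,4.5,-0.2,60.8,0.4],
  ],
)

```text
clock: 6.7
position: [0.4588, 0.0142, 0.1729]
tool_rot: [-3.133, -1.044, 2.894]
force: [0.3, 0.3, -0.4]
grip_width: 0.0282
finger_force: 66.8
```

```bash
python3 - <<'E'
from h import *
print(bot.observe()['qpos'].round(2))
R=tool(-13.5,-60);p=tcp_for([.465,.015,.006],R);row(p,R)
b=grab('side')['frame'];a=grab('top')['frame']
r=lambda i,x,y,w,h,W,H:cv2.resize(i[y:y+h,x:x+w],(W,H),interpolation=cv2.INTER_CUBIC)
cv2.imwrite('pics/c5.png',np.hstack([r(a,230,200,150,172,400,460),r(b,200,150,150,172,400,460)]))
E
```

```text
[ 0.3   1.02 -0.57  1.28  0.03  1.91  1.03]
row [-9.85  0.26  5.92] [ 0.1  0.2 -0.4]
```

View pics/c5.png

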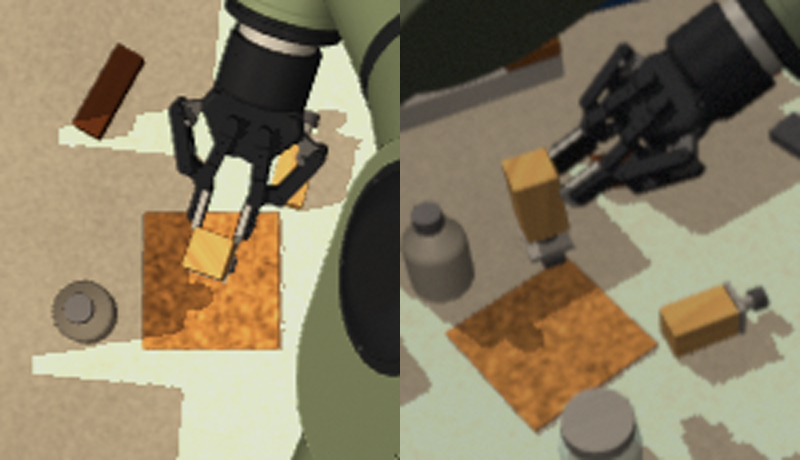

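Request:
servo_tool(
  plan=[
    [2,-2,0.1,1.2,0,0,0],
    [2,-4,0.1,2.4,0,0,0],
    [2,-6,0.2,3.6,0,0,0],
    [2,-7.5,0.3,4.5,0,0.2,-0.4],
    [2,-8.7,0.3,5.2,0,0.2,-0.4],
    [2,-9.3,0.3,5.6,0,0.2,-0.4],
    [2,-9.5,0.3,5.7,0,0.2,-0.4],
    [2,-9.5,0.3,5.7,0,0.2,-0.4],
  ],
)

```text
clock: 7.6
position: [0.4579, 0.0169, 0.0632]
tool_rot: [3.138, -1.049, 2.908]
force: [-0.5, -0.2, -0.4]
grip_width: 0.0279
finger_force: 66.7
```

```bash
python3 - <<'E'
from h import *
s=bot.observe();print(s['qpos'].round(2),s['force'].round(1))
R=tool(-13.5,-60);p=tcp_for([.465,.015,.004],R);row(p,R);print(p)
row(s['position']-[0,0,.01],R)
E
```

```text
[ 0.28  1.17 -0.55  1.27  0.1   1.78  1.07] [-0.5 -0.2 -0.4]
row [-0.63 -0.02  0.38] [ 0.1 -0.1  0. ]
[0.45770178 0.01672817 0.05592937]
row [-0.87 -0.    0.5 ] [ 0.1 -0.1  0. ]
```

Lower gently 2 mm per row, watching force.

Request:
servo_tool(
  plan=[
    [2,-0.17,0,0.1,0,0,0],
    [2,-0.35,0,0.2,0,0,0],
    [2,-0.5,0,0.3,0,0,0],
    [2,-0.5,0,0.3,0,0,0],
  ],
)

```text
clock: 8.0
position: [0.4577, 0.0169, 0.0577]
tool_rot: [3.138, -1.05, 2.908]
force: [1.9, -1.6, 4.3]
grip_width: 0.0284
finger_force: 67.7
```

Request:
servo_tool(
  plan=[
    [2,-0.08,0,0.05,0,0,0],
    [2.8,-0.08,0,0.05,0,0,0],
    [3.5,-0.08,0,0.05,0,0,0],
    [4.5,-0.08,0,0.05,0,0,0],
    [6,-0.08,0,0.05,0,0,0],
    [6,-0.08,0,0.05,0,0,0],
    [6,-0.08,0,0.05,0,0,0],
  ],
)

```text
clock: 8.7
position: [0.4576, 0.017, 0.0562]
tool_rot: [3.138, -1.049, 2.907]
force: [0.5, -0.1, 0.3]
grip_width: 0.06
finger_force: 0.0
```

Request:
servo_tool(
  plan=[
    [6,0,0,-1,0,0,0],
    [6,0,0,-3,0,0,0],
    [6,0,0,-5,0,0,0],
    [6,0,0,-7,0,0,0],
    [6,1,0,-9,0,0,0],
    [6,4,0,-9.5,0,0,0],
    [6,8,0,-10,0,0,0],
    [6,12,0,-10,0,0,0],
    [6,12,0,-10,0,0,0],
    [6,12,0,-10,0,0,0],
  ],
)

```text
clock: 9.7
position: [0.4796, 0.0139, 0.212]
tool_rot: [3.107, -0.989, 2.913]
force: [-0.7, -0.8, -0.3]
grip_width: 0.0598
finger_force: 0.0
```

```bash
python3 - <<'E'
from h import *
print(bot.observe()['qpos'].round(2))
F={n:bot.grab_frame(n) for n in('top','side')}
a=F['top']['frame'];b=F['side']['frame']
r=lambda i,x,y,w,h,W,H:cv2.resize(i[y:y+h,x:x+w],(W,H),interpolation=cv2.INTER_CUBIC)
cv2.imwrite('pics/c6.png',np.hstack([r(a,260,250,80,92,400,460),r(b,200,190,100,115,400,460)]))
row([.47,.015,.24],tool(-13.5,0))
E
```

```text
[ 0.05  0.91 -0.09  1.25 -0.2   1.93  1.31]
row [ 3.   -0.06 -0.85] [  1.6 -56.8  -0.7]
```

View pics/c6.png

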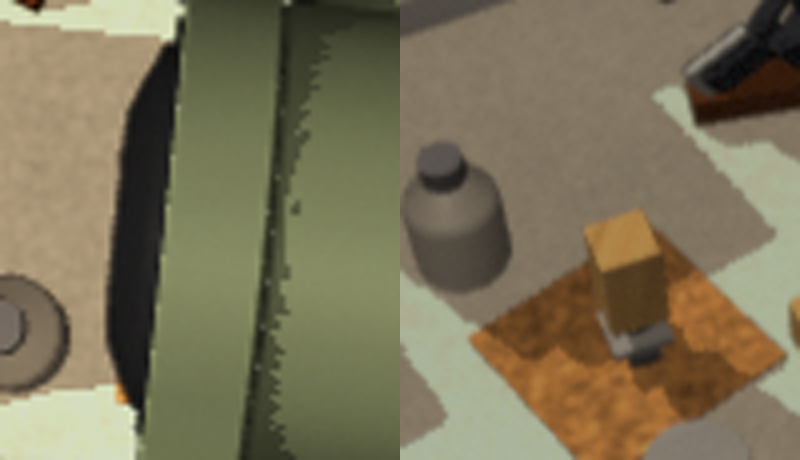

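Request:
servo_tool(
  plan=[
    [6.5,0.5,0,-0.2,0,-8,0],
    [6.5,1,0,-0.3,0,-16,0],
    [6.5,1.5,0,-0.5,0,-24,0],
    [6.5,2,0,-0.6,0,-32,0],
    [6.5,2.5,0,-0.8,0,-40,0],
    [6.5,3,0,-0.9,1,-48,0],
    [6.5,3,0,-0.9,1.6,-56.8,-0.7],
    [6.5,3,0,-0.9,1.6,-56.8,-0.7],
    [6.5,3,0,-0.9,1.6,-56.8,-0.7],
  ],
)

```text
clock: 10.7
position: [0.4702, 0.0158, 0.2408]
tool_rot: [-3.142, -0.001, 2.907]
force: [0.1, -0.8, -0.2]
grip_width: 0.0652
finger_force: 0.0
```

```bash
python3 - <<'E'
from h import *
s=bot.observe();print(s['qpos'].round(2),s['position'])
f=bot.grab_frame('side');h=cv2.cvtColor(f['frame'],cv2.COLOR_BGR2HSV)
x0,y0=245,240
g=h[y0-5:y0+40,x0-5:x0+30];
m=cv2.inRange(h,(10,90,115),(25,200,255));z=np.zeros_like(m);z[238:265,243:268]=m[238:265,243:268]
c=max(cv2.findContours(z,0,2)[0],key=cv2.contourArea);r=cv2.minAreaRect(c);print(r,cv2.contourArea(c))
P=[plane(f,*b,.096) for b in cv2.boxPoints(r)];print(np.round(P,4));M=cv2.moments(c);print(plane(f,M['m10']/M['m00'],M['m01']/M['m00'],.096))
print(proj(f,[.4637,.0155,.096]))
cv2.imwrite('pics/c7.png',np.hstack([cv2.resize(f['frame'][220:300,220:300],(500,500),interpolation=0),cv2.cvtColor(cv2.resize(z[240:300,220:280],(250,500),interpolation=0),8)]))
R=tool(-13.5,0)
row(np.array([.465,.015,.12]),R)
E
```

```text
[-0.1   0.23 -0.08  1.94  0.02  0.97  1.15] [0.47017238 0.01580659 0.24080833]
((254.8000030517578, 249.40000915527344), (12.649109840393066, 16.4438419342041), 71.56504821777344) 178.5
[[ 0.4558  0.0347  0.096 ]
 [ 0.4902  0.0273  0.096 ]
 [ 0.4794 -0.0057  0.096 ]
 [ 0.4459  0.0018  0.096 ]]
[0.46788346 0.01438796 0.096     ]
[252.90661082 249.92980071]
row [ 0.52 -0.19 12.05] [-0.  -0.1 -0. ]
```

View pics/c7.png

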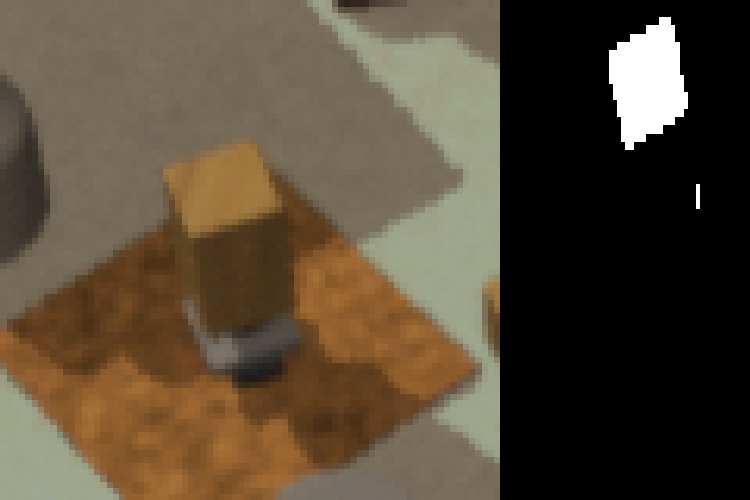

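Request:
servo_tool(
  plan=[
    [6.5,0.3,-0.1,4,0,0,0],
    [6.5,0.3,-0.1,8,0,0,0],
    [6.5,0.3,-0.1,12,0,0,0],
    [6.5,0.3,-0.1,15,0,0,0],
    [6.5,0.3,-0.1,17,0,0,0],
    [6.5,0.3,-0.1,18,0,0,0],
    [6.5,0.3,-0.1,18,0,0,0],
  ],
)

```text
clock: 11.45
position: [0.467, 0.015, 0.0592]
tool_rot: [-3.141, -0.003, 2.905]
force: [-0.3, -0.2, 0.8]
grip_width: 0.0652
finger_force: 0.0
```

Request:
servo_tool(
  plan=[
    [5,0,0,0,0,0,0],
    [4.5,0,0,0,0,0,0],
    [4,0,0,0,0,0,0],
    [3.5,0,0,0,0,0,0],
    [3,0,0,0,0,0,0],
    [2.5,0,0,0,0,0,0],
    [2.5,0,0,0,0,0,0],
  ],
  force=20,
)

```text
clock: 12.15
position: [0.4678, 0.0153, 0.0615]
tool_rot: [3.141, 0.001, 2.906]
force: [-0.8, -1.6, 6.9]
grip_width: 0.0335
finger_force: 21.4
```

Request:
servo_tool(
  plan=[
    [3.6,0,0,0,0,0,0],
    [4.2,0,0,0,0,0,0],
    [5,0,0,0,0,0,0],
    [6.5,0,0,0,0,0,0],
    [6.5,0,0,0,0,0,0],
    [6.5,0,0,-2,0,0,0],
    [6.5,0,0,-5,0,0,0],
    [6.5,0,0,-8,0,0,0],
    [6.5,0,0,-8,0,0,8],
    [6.5,0,0,-8,0,0,16],
  ],
)

```text
clock: 13.15
position: [0.4677, 0.0153, 0.1417]
tool_rot: [3.14, 0.002, 2.621]
force: [-0.8, -0.3, -0.2]
grip_width: 0.0651
finger_force: 0.0
```

Request:
servo_tool(
  plan=[
    [6.5,0,0,0,0,0,8],
    [6.5,0,0,0,0,0,16],
    [6.5,0,0,0,0,0,24],
    [6.5,0,0,0,0,0,32],
    [6.5,0,0,0,0,0,40],
    [6.5,0,0,0,0,0,48],
    [6.5,0,0,0,0,0,56],
    [6.5,0,0,0,0,0,64],
    [6.5,0,0,0,0,0,74],
    [6.5,0,0,0,0,0,74],
  ],
)

```text
clock: 14.15
position: [0.4672, 0.0154, 0.1408]
tool_rot: [3.141, -0.0, 1.332]
force: [-0.4, 0.2, 0.9]
grip_width: 0.0651
finger_force: 0.0
```

```bash
python3 - <<'E'
from h import *
s=bot.observe();print(s['qpos'].round(2))
row([.4675,.0152,.060],tool(-103.5,0))
E
```

```text
[-0.41  0.38  0.32  2.08 -0.18  0.71 -0.22]
row [-0.02  0.04  8.08] [ 0.  -0.  -0.2]
```

Request:
servo_tool(
  plan=[
    [6.5,0,0,3,0,0,0],
    [6.5,0,0,6,0,0,0],
    [6.5,0,0,7.5,0,0,0],
    [6.5,0,0,8,0,0,0],
    [5,0,0,8,0,0,0],
    [4.3,0,0,8,0,0,0],
    [3.8,0,0,8,0,0,0],
    [3.4,0,0,8,0,0,0],
    [3,0,0,8,0,0,0],
    [2.5,0,0,8,0,0,0],
  ],
  force=20,
)

```text
clock: 15.15
position: [0.4679, 0.0155, 0.0615]
tool_rot: [3.14, -0.001, 1.336]
force: [-0.6, 0.3, 8.7]
grip_width: 0.0333
finger_force: 19.8
```

Request:
servo_tool(
  plan=[
    [2,0,0,0,0,0,0],
    [2,0,0,0,0,0,0],
    [2,0,0,0,0,0,0],
  ],
  force=80,
)

```text
clock: 15.45
position: [0.4681, 0.0155, 0.0619]
tool_rot: [3.14, -0.001, 1.335]
force: [-1.7, 0.1, 17.6]
grip_width: 0.0306
finger_force: 77.7
```

```bash
python3 - <<'E'
from h import *
s=bot.observe();print(s['qpos'].round(2),s['position'].round(4))
# rail: L block tops, refined by colour mask
f=bot.grab_frame('top');h=cv2.cvtColor(f['frame'],cv2.COLOR_BGR2HSV)
m=cv2.inRange(h,(2,130,40),(20,255,255));Q=[]
for(x,y) in((197,228),(175,298)):
    z=np.zeros_like(m);z[y-17:y+18,x-17:x+18]=m[y-17:y+18,x-17:x+18]
    z=cv2.morphologyEx(z,cv2.MORPH_CLOSE,np.ones((5,5)))
    c=max(cv2.findContours(z,0,2)[0],key=cv2.contourArea);r=cv2.minAreaRect(c);B=[plane(f,*b,.05)for b in cv2.boxPoints(r)]
    print(r,[round(np.linalg.norm(B[i]-B[i-1]),4) for i in(1,2)]);Q.append(plane(f,*r[0],.05))
u=Q[0]-Q[1];print(np.round(Q,4),(Q[0]+Q[1])/2,np.linalg.norm(u),np.degrees(np.arctan2(u[1],u[0])))
# previous estimate from rectified crop
m0=np.array([.53305,.32942]);p=[plane(f,*q,.05)[:2] for q in((197,228),(175,298))];d=p[0]-p[1];a0=np.degrees(np.arctan2(d[1],d[0]));d/=np.linalg.norm(d)
print('crop est',m0+d*-.0015+np.array([-d[1],d[0]])*.0052,a0+1.25)
E
```

```text
[-0.35  0.52  0.25  2.13 -0.25  0.51 -0.15] [0.4681 0.0155 0.0619]
((194.99057006835938, 229.2830047607422), (21.840328216552734, 24.175457000732422), 15.945395469665527) [np.float64(0.0619), np.float64(0.0564)]
((174.7924346923828, 298.2264099121094), (22.252408981323242, 24.724899291992188), 15.945395469665527) [np.float64(0.06), np.float64(0.0559)]
[[0.6193 0.3192 0.05  ]
 [0.4424 0.3447 0.05  ]] [0.53087646 0.331937   0.05      ] 0.17869858074154513 -8.215499890927415
crop est [0.53241686 0.33479486] -8.12251950520661
```

```bash
python3 - <<'E'
from h import *
a=np.radians(-8.15);u=np.array([np.cos(a),np.sin(a),0]);v=np.array([-u[1],u[0],0]);c=np.array([.5324,.3348,.03])
for n in('top','side'):
    f=bot.grab_frame(n);im=cv2.imread(f'pics/{n}0.png')
    for s in((-45,0),(0,45),):
        mp=np.array([[proj(f,c+u*i*.001+v*j*.001) for i in range(*s,3)] for j in range(-32,33)],np.float32)
        g=cv2.cvtColor(cv2.remap(im,mp,None,1),6).mean(1);print(n,s,' '.join(f'{j}:{x:.0f}' for j,x in zip(range(-32,33),g)))
E
```

```text
top (-45, 0) -32:70 -31:57 -30:50 -29:51 -28:56 -27:66 -26:81 -25:97 -24:111 -23:122 -22:128 -21:130 -20:131 -19:131 -18:131 -17:130 -16:130 -15:130 -14:130 -13:131 -12:131 -11:131 -10:131 -9:131 -8:130 -7:130 -6:130 -5:130 -4:130 -3:130 -2:130 -1:130 0:130 1:130 2:130 3:130 4:129 5:127 6:121 7:112 8:103 9:98 10:98 11:104 12:114 13:124 14:129 15:130 16:130 17:129 18:129 19:129 20:129 21:129 22:129 23:129 24:130 25:131 26:132 27:133 28:133 29:133 30:133 31:132 32:132
top (0, 45) -32:72 -31:58 -30:53 -29:53 -28:59 -27:70 -26:84 -25:101 -24:116 -23:127 -22:133 -21:134 -20:134 -19:134 -18:134 -17:133 -16:133 -15:133 -14:134 -13:135 -12:135 -11:134 -10:134 -9:134 -8:133 -7:133 -6:133 -5:134 -4:134 -3:133 -2:133 -1:134 0:134 1:134 2:134 3:133 4:132 5:130 6:124 7:116 8:107 9:101 10:100 11:107 12:118 13:127 14:133 15:133 16:133 17:133 18:133 19:133 20:133 21:133 22:133 23:132 24:132 25:132 26:131 27:131 28:131 29:132 30:132 31:132 32:132
side (-45, 0) -32:69 -31:70 -30:72 -29:75 -28:79 -27:83 -26:87 -25:91 -24:95 -23:98 -22:100 -21:101 -20:102 -19:103 -18:103 -17:103 -16:102 -15:102 -14:101 -13:99 -12:97 -11:94 -10:90 -9:85 -8:81 -7:77 -6:73 -5:70 -4:68 -3:66 -2:65 -1:65 0:66 1:66 2:67 3:67 4:68 5:70 6:73 7:76 8:80 9:84 10:89 11:92 12:95 13:98 14:100 15:102 16:102 17:102 18:102 19:103 20:103 21:103 22:103 23:104 24:105 25:105 26:106 27:106 28:106 29:107 30:107 31:107 32:107
side (0, 45) -32:70 -31:72 -30:74 -29:77 -28:81 -27:86 -26:90 -25:94 -24:98 -23:100 -22:102 -21:104 -20:104 -19:105 -18:105 -17:105 -16:105 -15:104 -14:103 -13:102 -12:99 -11:96 -10:92 -9:88 -8:83 -7:79 -6:76 -5:73 -4:71 -3:69 -2:68 -1:68 0:67 1:68 2:68 3:69 4:70 5:72 6:75 7:78 8:82 9:86 10:90 11:94 12:98 13:100 14:102 15:104 16:105 17:105 18:105 19:105 20:105 21:105 22:106 23:106 24:107 25:107 26:107 27:108 28:108 29:108 30:108 31:108 32:108
```

```bash
python3 - <<'E'
from h import *
row([.468,.0155,.19],tool(-103.5,0))
row([.5324,.3348,.15],tool(-8.15,0))
E
```

```text
row [  0.02   0.02 -12.81] [ 0.1 -0.1  0. ]
row [32.56 -1.17 -8.78] [  0.1   0.  -95.3]
```

Request:
servo_tool(
  plan=[
    [2,0,0,-1.5,0,0,0],
    [2,0,0,-4,0,0,0],
    [2,0,0,-7,0,0,0],
    [2,0,0,-10,0,0,0],
    [2,0,0,-13,0,0,0],
    [2,0,0,-13,0,0,0],
  ],
)

```text
clock: 16.2
position: [0.4689, 0.0155, 0.1942]
tool_rot: [3.136, -0.003, 1.335]
force: [1.0, -1.1, -2.8]
grip_width: 0.0309
finger_force: 80.1
```

```bash
python3 - <<'E'
from h import *
print(bot.observe()['position'])
row([.5324,.3348,.15],tool(-8.15,0))
E
```

```text
[0.46886785 0.01548573 0.19418651]
row [32.52 -1.29  4.51] [  0.4   0.1 -95.3]
```

Request:
servo_tool(
  plan=[
    [2,2,0,0,0,0,-5],
    [2,5,-0.2,0.3,0,0,-13],
    [2,8.5,-0.3,0.8,0,0,-21],
    [2,12,-0.5,1.3,0,0,-29],
    [2,16,-0.6,1.8,0,0,-37],
    [2,20,-0.8,2.3,0,0,-45],
    [2,24,-1,3,0,0,-53],
    [2,28,-1.1,3.5,0,0,-61],
    [2,31,-1.2,4,0,0,-69],
    [2,32.5,-1.3,4.5,0,0,-77],
  ],
)

```text
clock: 17.2
position: [0.5297, 0.3374, 0.1446]
tool_rot: [3.141, -0.001, 2.687]
force: [-1.0, -0.9, -3.0]
grip_width: 0.031
finger_force: 80.1
```

```bash
python3 - <<'E'
from h import *
print(bot.observe()['position'])
row([.5324,.3348,.12],tool(-8.15,0))
E
```

```text
[0.52972606 0.33735217 0.14461474]
row [-0.36 -0.11  2.46] [  0.   -0.1 -17.9]
```

Request:
servo_tool(
  plan=[
    [2,-0.4,-0.1,0.5,0,0,-6],
    [2,-0.4,-0.1,1,0,0,-12],
    [2,-0.4,-0.1,1.8,0,0,-17.9],
    [2,-0.4,-0.1,2.5,0,0,-17.9],
    [2,-0.4,-0.1,2.5,0,0,-17.9],
    [2,-0.4,-0.1,2.5,0,0,-17.9],
  ],
)

```text
clock: 17.8
position: [0.5335, 0.3317, 0.1207]
tool_rot: [-3.142, 0.0, 2.989]
force: [-1.1, -0.1, -1.4]
grip_width: 0.0311
finger_force: 80.1
```

```bash
python3 - <<'E'
from h import *
s=bot.observe();print(s['position'].round(4),s['qpos'].round(2),s['force'].round(1))
row([.5324,.3348,.089],tool(-8.15,0))
f=grab('side')['frame'];g=grab('top')['frame']
r=lambda i,x,y,w,h,W,H:cv2.resize(i[y:y+h,x:x+w],(W,H),interpolation=cv2.INTER_CUBIC)
cv2.imwrite('pics/c8.png',np.hstack([r(g,140,200,90,104,400,460),r(f,160,110,110,127,400,460)]))
E
```

```text
[0.5335 0.3317 0.1207] [-0.57  0.62 -0.12  1.66  0.09  0.87  0.69] [-1.1 -0.1 -1.4]
row [0.15 0.3  3.17] [-0.   0.  -0.6]
```

View pics/c8.png

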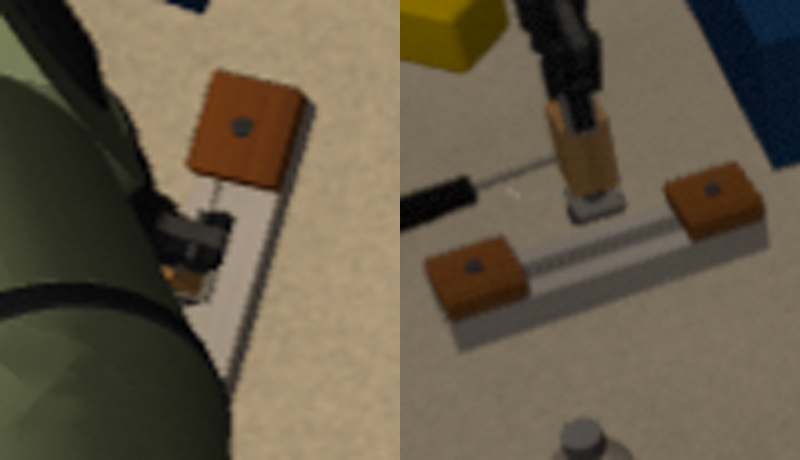

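Request:
servo_tool(
  plan=[
    [2,0.15,0.3,1,0,0,-0.6],
    [2,0.15,0.3,2,0,0,-0.6],
    [2,0.15,0.3,2.8,0,0,-0.6],
    [2,0.15,0.3,3.1,0,0,-0.6],
    [2,0.15,0.3,3.1,0,0,-0.6],
    [2,0.15,0.3,3.1,0,0,-0.6],
  ],
)

```text
clock: 18.5
position: [0.5327, 0.3349, 0.09]
tool_rot: [3.141, 0.0, 3.002]
force: [0.1, -1.1, -1.8]
grip_width: 0.031
finger_force: 80.1
```

```bash
python3 - <<'E'
from h import *
s=bot.observe();print(s['position'].round(4),s['force'].round(1))
row([.5324,.3348,.079],tool(-8.15,0))
E
```

```text
[0.5327 0.3349 0.09  ] [ 0.1 -1.1 -1.8]
row [ 0.03 -0.02  1.1 ] [0.  0.  0.1]
```

Request:
servo_tool(
  plan=[
    [2,0,0,0.15,0,0,0],
    [2,0,0,0.3,0,0,0],
    [2,0,0,0.45,0,0,0],
    [2,0,0,0.55,0,0,0],
    [2,0,0,0.55,0,0,0],
  ],
)

```text
clock: 19.0
position: [0.5335, 0.3351, 0.0858]
tool_rot: [3.14, 0.002, 3.002]
force: [-2.7, -3.1, 16.8]
grip_width: 0.0308
finger_force: 82.3
```

Request:
servo_tool(
  plan=[
    [2,0,-0.05,-0.2,0,0,0],
    [2,0,-0.15,-0.2,0,0,0],
    [2,0,-0.15,0,0,0,0],
    [2,0,-0.15,0.1,0,0,0],
    [2,0,-0.15,0.2,0,0,0],
    [2,0,-0.15,0.2,0,0,0],
  ],
)

```text
clock: 19.6
position: [0.5322, 0.3333, 0.0821]
tool_rot: [-3.141, -0.0, 3.002]
force: [0.2, -0.7, -2.1]
grip_width: 0.0313
finger_force: 80.1
```

Request:
servo_tool(
  plan=[
    [2,0,0,0.2,0,0,0],
    [2,0,0,0.4,0,0,0],
    [2,0,0,0.6,0,0,0],
    [2,0,0,0.6,0,0,0],
  ],
)

```text
clock: 20.0
position: [0.5325, 0.3335, 0.0764]
tool_rot: [3.141, 0.0, 3.002]
force: [-0.7, -1.2, 3.1]
grip_width: 0.0307
finger_force: 80.7
```

Request:
servo_tool(
  plan=[
    [2,0,0,0.2,0,0,0],
    [2,0,0,0.4,0,0,0],
    [2,0,0,0.6,0,0,0],
    [2,0,0,0.8,0,0,0],
    [2,0,0,1,0,0,0],
    [2,0,0,1.15,0,0,0],
    [2,0,0,1.15,0,0,0],
  ],
)

```text
clock: 20.7
position: [0.5325, 0.3335, 0.0648]
tool_rot: [3.141, 0.001, 3.002]
force: [-0.2, -0.6, 6.8]
grip_width: 0.0306
finger_force: 81.1
```

Request:
servo_tool(
  plan=[
    [2,0,0,0,0,0,6],
    [2,0,0,0,0,0,13],
    [2,0,0,0,0,0,20],
    [2,0,0,0,0,0,27],
    [2,0,0,0,0,0,34],
    [2,0,0,0,0,0,41],
    [2,0,0,0,0,0,48],
    [2,0,0,0,0,0,55],
  ],
)

```text
clock: 21.5
position: [0.5328, 0.3339, 0.0652]
tool_rot: [3.14, -0.0, 2.037]
force: [0.1, -1.0, 6.4]
grip_width: 0.0307
finger_force: 81.1
```

Request:
servo_tool(
  plan=[
    [2,0,0,0,0,0,6],
    [2,0,0,0,0,0,13],
    [2,0,0,0,0,0,20],
    [2,0,0,0,0,0,27],
    [2,0,0,0,0,0,35],
    [2,0,0,0,0,0,35],
    [2,0,0,0,0,0,35],
  ],
)

```text
clock: 22.2
position: [0.5327, 0.3338, 0.0651]
tool_rot: [3.14, -0.001, 1.431]
force: [0.1, -0.3, 6.6]
grip_width: 0.0309
finger_force: 81.1
```

```bash
python3 - <<'E'
from h import *
s=bot.observe();print(s['position'].round(4),s['force'].round(1),s['moment'].round(2))
row([.5324,.3335,.073],tool(-98.15,0))
E
```

```text
[0.5327 0.3338 0.0651] [ 0.1 -0.3  6.6] [-0.08 -0.04 -0.04]
row [-0.04 -0.03 -0.79] [ 0.1 -0.   0.1]
```

Request:
servo_tool(
  plan=[
    [2,0,0,-0.2,0,0,0],
    [2,0,0,-0.4,0,0,0],
    [2,0,0,-0.55,0,0,0],
    [2,0,0,-0.7,0,0,0],
    [2,0,0,-0.8,0,0,0],
    [2,0,0,-0.85,0,0,0],
    [2,0,0,-0.85,0,0,0],
  ],
)

```text
clock: 22.9
position: [0.5325, 0.3336, 0.0732]
tool_rot: [3.141, -0.0, 1.431]
force: [1.7, 1.8, 1.0]
grip_width: 0.0309
finger_force: 80.2
```

Request:
servo_tool(
  plan=[
    [2,0,0,-0.05,0,0,0],
    [2,0,0,-0.1,0,0,0],
    [2,0,0,-0.1,0,0,0],
  ],
)

```text
clock: 23.2
position: [0.5321, 0.3332, 0.0735]
tool_rot: [-3.141, 0.001, 1.431]
force: [3.9, 1.8, -14.5]
grip_width: 0.0305
finger_force: 81.2
```

Request:
servo_tool(
  plan=[
    [2,0,0,0.1,0,0,0],
    [2.8,0,0,0.1,0,0,0],
    [3.4,0,0,0.1,0,0,0],
    [3.8,0,0,0.1,0,0,0],
    [4.5,0,0,0.1,0,0,0],
    [6,0,0,0.1,0,0,0],
    [6,0,0,0.1,0,0,0],
    [6,0,0,-2,0,0,0],
    [6,0,0,-5,0,0,0],
    [6,0,0,-9,0,0,0],
  ],
)

```text
clock: 24.2
position: [0.5316, 0.3329, 0.1643]
tool_rot: [-3.14, 0.002, 1.431]
force: [0.4, -0.1, -0.4]
grip_width: 0.0601
finger_force: 0.0
```

Request:
servo_tool(
  plan=[
    [6,0,0,-5,0,0,0],
    [6,-5,0,-8,0,0,0],
    [6,-10,0,-8,0,0,0],
    [6,-15,0,-8,0,0,0],
    [6,-20,0,-8,0,0,0],
    [6,-25,0,-8,0,0,0],
    [6,-30,0,-8,0,0,0],
    [6,-30,0,-8,0,0,0],
  ],
)

```text
clock: 25.0
position: [0.4896, 0.0307, 0.245]
tool_rot: [3.141, 0.0, 1.425]
force: [0.0, 0.4, 0.4]
grip_width: 0.0599
finger_force: 0.0
```

```bash
python3 - <<'E'
from h import *
f=grab('side')['frame'];g=grab('top')['frame']
r=lambda i,x,y,w,h,W,H:cv2.resize(i[y:y+h,x:x+w],(W,H),interpolation=cv2.INTER_CUBIC)
cv2.imwrite('pics/c9.png',np.hstack([r(g,140,200,90,104,400,460),r(f,160,130,110,127,400,460)]))
E
```

```text
(no output)
```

View pics/c9.png

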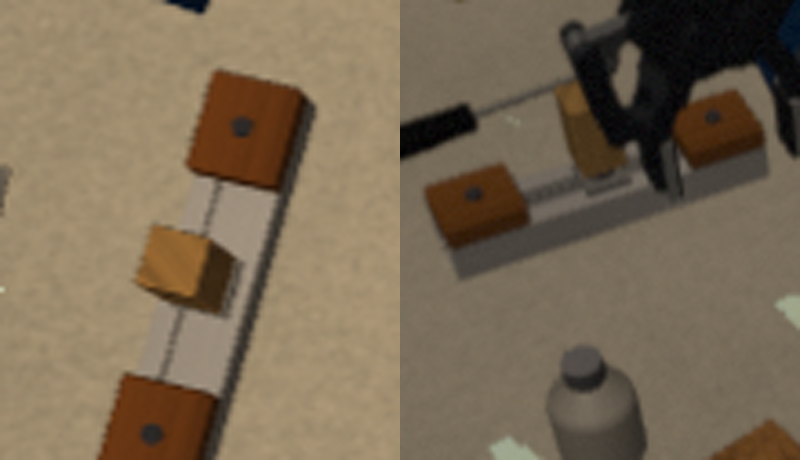

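```bash
python3 - <<'E'
from h import *
f=bot.grab_frame('top');h=cv2.cvtColor(f['frame'],cv2.COLOR_BGR2HSV)
m=cv2.inRange(h,(8,90,125),(25,255,255));z=np.zeros_like(m);z[245:275,165:200]=m[245:275,165:200]
c=max(cv2.findContours(z,0,2)[0],key=cv2.contourArea);r=cv2.minAreaRect(c);print(r,plane(f,*r[0],.107))
E
```

```text
((177.7058868408203, 258.6764831542969), (13.824529647827148, 14.067066192626953), 14.03624439239502) [0.53226696 0.33523501 0.107     ]
```

The head top measures (0.532, 0.335) at its locked height of 0.107 m, so the post is upright.

```bash
python3 -c "
from workcell import bot
print(bot.job_done())"
```

```text
the job is handed in; nothing more can be done
None
```

The post was stood upright on the mat and released, then taken again and locked across the wide-slot rail: it held against a 14.5 N upward pull and stands upright; the job was handed in at about 25 s of the 66 s allowed.

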